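# Third hand at the stop jig: lock the stop on the mark and hold the frame rail against it

### The job

Slide the stop along the jig's track until the face of its plate is on the line drawn on the tape, and tighten its knob clockwise so that it is locked there. Then lay the longer piece of timber, the frame rail, on the jig board snug along the track and push it end-on against the stop's rubber buffer with a steady 12 N or so (between 7 and 17, and never ram it), as a third hand while I screw a hanger on. Finish while still holding and pushing the rail like that, with your hand clear of the stop, and leave the small things around the jig where they are.

Things in the scene. Friction and masses are not known exactly. Their poses are not given: they have to be found in the camera images.
- jig: Stop jig, fixed to the bench: plywood board 130 (x) x 560 (y) x 12 mm with an aluminium T-track along it that serves as the fence. Origin on the bench, y along the track. The board covers x -75 to +55 mm, top at z = 12 mm. The track covers x +5 to +45 mm, top at z = 30 mm (18 mm above the board). The rail goes on the free board at x below +5 mm.
- fence (a point): Foot of the fence, the track's upright face that looks to the jig's -x, at the board's top, mid length; axes as the jig's. The face is 18 mm high.
- mark: Strip of masking tape, 76 x 26 mm, flat on the board, with a 2.6 mm wide black line across the board (along x) in its middle. Origin on the line, at the board's top; axes as the jig's. Its y along the jig differs each time; it does not move.
- stop: Grey stop carriage that slides on the track, jig y -40 to +190 mm: 1 to 2 N while loose, holds over 25 N when tight. Saddle on the track (top 40 mm above the board) and a 12 mm upright plate out over the board, own x -33 to +60, z 3 to 41 mm. Origin on the plate's face (looks to -y) at board level, 17 mm from the fence; axes as the jig's. Face on the line: origin and mark have equal jig y.
- buffer_face (a point): Centre of the free end of the round rubber buffer on the stop plate's face: 24 mm in diameter, stands out 14 mm to the jig's -y, 22.5 mm above the board, 17 mm from the fence. It yields 1 mm for every 4 N, up to 7 mm, and springs back. The rail's end is pushed here, towards the jig's +y.
- knob (a joint): Turn of the stop's clamp knob, rad, growing clockwise seen from above. 0 to 0.3 at the start (loose); the clamp bites at about 0.45, is tight from 1.1 and ends at 1.5. It stays where it is left; turning takes 0.2 to 0.35 N m.
- knob_grip (a point): Middle of the clamp knob's black bar grip, on its vertical axis, 68.5 mm above the board, at x +37, y +36 mm of the stop; turns with the knob. The bar is 52 mm long (point x), 14 mm wide (point y) and 22 mm high, with 16 mm free between it and the saddle. At knob angle 0 its x points 0.6 rad anticlockwise of the jig's x.
- rail: The frame rail: the longer of the two light timber pieces on the bench, 34 mm wide (x), 200 mm long (y), 45 mm high (z), about 0.16 kg, ends alike. Origin at the centre of its underside. On the board its top stands 27 mm above the track, so it can be gripped across its width, above the track.
- offcut: Timber offcut of the same section, 34 x 45 mm, but only 110 mm long: to be left alone. Origin at the centre of its underside.
- screw_tray: Small open cardboard tray of screws, 100 x 75 x 30 mm, on the bench near the timber: to be left alone. Origin at the centre of its underside.
- tape_roll: Brown tape roll, 104 mm in diameter, 48 mm high, lying flat left of the jig: to be left alone. Origin at the centre of its underside.
- screwdriver: Screwdriver with a black handle, lying right of the jig: to be left alone.
Mind the look-alikes: they are no part of the job. Leave any blue look-alike of the rail alone.

How it is judged:
By the outcome, as a careful person would: the job done as asked, in the order asked, and still so for the second after the job is handed in, while the arm keeps its last pose, push and grip.
It also fails if it takes over 58 s, if anything falls off the work surface, if the arm or the gripper's body presses on something with over 40 N, if the wrist force passes 120 N, or if a joint passes its speed limit or range.

### The arm

A 7-joint arm with a two-finger parallel gripper is mounted at the origin on the work surface. World frame = base frame: x ahead of the robot, y to its left, z up, the work surface at z = 0. Lengths are in m, angles in degrees, forces in N, time in s.
With the tool pointing down it reaches from about 0.425 to 0.875 m from the base axis. Payload 4.7 kg.
Tool frame: the origin (TCP) lies between the finger pads; the fingertips stand 19 mm ahead of it and the grasp point (between the pads) is the TCP; x points along the fingers, z is the direction in which the jaws open and shut, and the axes are right-handed (so a half turn about x gives the same grasp; the last joint's range is limited). The gripper opens to 87 mm and grips with 3 to 60 N. Pads are 19 mm wide; open, the fingers measure 117 mm over their backs; the gripper's body (75 mm by 190 mm) begins 51 mm behind the grasp point.
Start: joints at [65.323, 18.392, -4.016, 83.108, 1.295, 78.541, -3.26], TCP at [0.28, -0.587, 0.242] pointing down, gripper open.
Joint ranges: [-163.93, 163.93], [-17.29, 119.83], [-79.2, 71.16], [3.27, 140.29], [-89.18, 269.18], [5.43, 117.66], [-154.24, 154.24]. Speed limits (degrees/s): [147.25, 147.25, 180, 180, 180, 180, 180].

### API

Orientations are given as [roll, pitch, yaw] about the fixed x, y, z axes, in that order (R = Rz(yaw) Ry(pitch) Rx(roll)).
In Python, from cell import monitor, read_camera, camera_model, env, regions_of gives the robot as it stands. The module is installed in compiled form; this text tells all that it offers.
- The arm moves only by the tool step_arm, never from a script. Its argument "deltas" is a list of rows, each a list of 5 numbers: the gripper's target within -1 to 1 (fully open at 1, half-way at 0, shut at -1), then the shift along the tool's x, y, z in m, then the turn about the tool's x in degrees. A call has 1 to 12 rows; each row is the pose to reach, as a shift and turn from the pose commanded when the call began, along the tool's axes at that moment; what a row does not reach only later rows make up. A row lasts 1/8 s, in which the tool goes at most 62.5 mm and 10.7 degrees, less where a joint would pass 70% of its speed; a pose out of reach is approached as far as the arm can. A call with a gripper value outside its range is refused whole. The fingers move at their own pace and stop on an object; "newtons" is the grip in N (left out, the last holds). Time passes only in rows, so rows that repeat a pose let the fingers close. It gives the time, the measured TCP pose, the force and the opening at its end, in the units of the state.
- monitor.get_obs(): the state, without advancing time (a new reading comes with each control period).
- read_camera(name): name is "scene" or "top" or "wrist"; returns (picture, depth): 384x512x3 uint8, red, green, blue; 384x512 float32, m along the optical axis (not along the pixel's ray), 0 where there is no reading.
- camera_model(name): a dict with "fx", "fy", "cx", "cy" (pixels), "k1" (the pictures are not rectified: a ray, as slopes to the right and down, at radius r is drawn at 1 + k1 r^2 times it, then the intrinsics apply), "xyz" and "attitude" of the camera in the world. Camera axes: x right, y down, z forward; pixel columns grow to the right and rows downward; lengths in m; the calibration is good to about 2 mm. A picture is of the moment at which its call begins: read the wrist's pose just before it. camera_model takes no time and is no camera call; for the wrist camera it gives the pose at the moment of the call.
- env.sign_off(): hands the job in, once; it reports no verdict.
Trained networks look in the newest picture that a camera, given by its name, has taken for a name from the list of things; names that differ only in an ending like _2 or _b are one class to them, and where a whole thing is asked for, a point or a joint stands for the part that bears it (a point fixed in the world has none). Each returns a list of dicts, best first, with "p" (0 to 1); they miss things now and then, are a little off and sometimes report something else, mostly with a low value. They report only what shows in the picture. A call takes as long as a camera call. They do not tell look-alikes from the thing itself.
- regions_of(camera, thing): "pixels" (384x512 bool, what is visible of it) and "pixel" ([column, row] in pixels, amid what is visible of it).
The state is a dict: "time_s": time; "qpos": joint angles; "joint_velocities": joint speeds; "effort": joint torques, N m; "tool_pos": TCP position; "tool_rot": TCP orientation; "force": force on the tool from outside, world axes, zero at the start; "wrist_torque": the same for the moment, N m; "grip_width": finger opening in m.
Only numpy, scipy, OpenCV 4.12 (cv2) and the standard library are available. Lean on these libraries where they do the work, as an engineer would, in place of code of your own. Each camera call takes 0.05 s, during which the arm holds its last target. There are 200 camera calls.

## Working session

There is one attempt and no reset: what is moved stays moved. The work goes in short steps, Python scripts to look and compute and a tool call to move; the robot and the scene stay as the last step left them, time stands still between calls to the robot, and variables do not carry over. Pictures are saved under pics/ and viewed, about 8 in all and at most 12, crops included, and the job is handed in when it is done.

Besides the shell and the picture viewer there is one more tool, called after "Call:" as name(argument=value, ...) on one line, values as JSON. step_arm: Moves the arm, as the interface text tells. Its arguments: {"type":"object","properties":{"deltas":{"type":"array"},"newtons":{"type":"number"}},"required":["deltas"]}

```bash
mkdir -p pics; cat > h.py <<'E'
import numpy as np, cv2
from scipy.spatial.transform import Rotation as R
from cell import monitor, read_camera, camera_model, env, regions_of
def save(n,im): cv2.imwrite('pics/'+n,cv2.cvtColor(im,cv2.COLOR_RGB2BGR))
def cam(name):
    m=camera_model(name); return m
def rotm(m):
    a=np.array(m['attitude'],float)
    return a if a.shape==(3,3) else R.from_euler('xyz',a,degrees=True).as_matrix()
def rays(m,uv):
    uv=np.atleast_2d(uv).astype(float)
    d=(uv-[m['cx'],m['cy']])/[m['fx'],m['fy']]
    s=d.copy()
    for _ in range(20): s=d/(1+m['k1']*(s**2).sum(1,keepdims=True))
    return np.c_[s,np.ones(len(s))]
def onz(m,uv,z):
    r=rays(m,uv)@rotm(m).T; o=np.array(m['xyz']); return o+r*((z-o[2])/r[:,2])[:,None]
def bydepth(m,uv,d):
    return rays(m,uv)*np.asarray(d).reshape(-1,1)@rotm(m).T+np.array(m['xyz'])
def proj(m,P):
    c=(np.atleast_2d(P)-np.array(m['xyz']))@rotm(m); s=c[:,:2]/c[:,2:]
    s=s*(1+m['k1']*(s**2).sum(1,keepdims=True)); return s*[m['fx'],m['fy']]+[m['cx'],m['cy']]
E
python3 - <<'E'
from h import *
print(monitor.get_obs())
for n in ['top','scene']:
    im,d=read_camera(n); save(n+'0.png',im); m=camera_model(n); print(n,m)
    np.savez(n+'0.npz',im=im,d=d)
    for t in ['jig','mark','stop','knob','rail','offcut','screw_tray','tape_roll','screwdriver']:
        for r in regions_of(n,t):
            uv=np.argwhere(r['pixels'])[:,::-1]; dd=d[r['pixels']]; ok=dd>0
            P=bydepth(m,uv[ok],dd[ok]) if ok.any() else np.zeros((1,3))
            print(t,round(r['p'],2),r['pixel'],len(uv),np.median(P,0).round(3),P.max(0).round(3))
E
```

```text
{'time_s': 0.0, 'qpos': array([65.323117  , 18.43865688, -4.01666824, 83.1749618 ,  1.29752369,
       78.54052787, -3.26081423]), 'joint_velocities': array([ 0.11970138,  0.00425208,  0.07129108,  0.04185005, -0.05477708,
       -0.00973349, -0.0221163 ]), 'effort': array([-9.09007031e-05, -4.91289282e+01, -4.04202528e-01, -3.12525308e+01,
       -6.39335182e-02,  4.35924833e-02,  1.60478262e-04]), 'tool_pos': array([ 0.27940693, -0.58631095,  0.24046569]), 'tool_rot': array([-175.86226515,   89.89095823,  119.62513703]), 'force': array([-0.32158833, -0.87885198,  0.05414055]), 'wrist_torque': array([ 0.00016735,  0.01774311, -0.0063998 ]), 'grip_width': 0.08701923252605677}
top {'fx': 477.741391198785, 'fy': 477.741391198785, 'cx': 259.0851198053228, 'cy': 184.30440888302556, 'k1': 0.03511781273094693, 'xyz': array([ 0.33772594, -0.01764695,  1.38827157]), 'attitude': array([-175.61401101,    0.29869295,  -89.14159951])}
jig 0.78 [260.3, 133.2] 8467 [ 0.588 -0.019  0.014] [0.659 0.27  0.097]
jig 0.7 [408.8, 190.1] 355 [ 0.435 -0.439  0.022] [ 0.568 -0.408  0.032]
stop 0.95 [224.0, 
[... 1086 characters left out ...]
11 0.088] [0.645 0.126 0.095]
rail 0.73 [131.4, 218.6] 1228 [ 0.244 -0.286  0.043] [ 0.268 -0.178  0.051]
rail 0.67 [273.4, 113.7] 829 [0.245 0.332 0.039] [0.263 0.491 0.054]
rail 0.6 [184.0, 238.5] 744 [ 0.413 -0.227  0.043] [ 0.425 -0.167  0.051]
rail 0.48 [236.0, 187.7] 806 [0.366 0.01  0.014] [0.417 0.047 0.034]
rail 0.45 [127.8, 303.7] 499 [ 0.441 -0.44   0.022] [ 0.565 -0.408  0.031]
offcut 0.85 [183.2, 239.2] 769 [ 0.413 -0.227  0.043] [ 0.425 -0.167  0.051]
screw_tray 0.94 [232.5, 185.3] 860 [0.364 0.01  0.014] [0.418 0.067 0.034]
tape_roll 0.95 [365.9, 151.2] 798 [0.584 0.426 0.036] [0.632 0.543 0.055]
screwdriver 0.76 [125.4, 302.8] 360 [ 0.434 -0.442  0.023] [ 0.561 -0.408  0.031]
```

```bash
python3 - <<'E'
import cv2
cv2.imwrite('pics/top0b.png',cv2.resize(cv2.imread('pics/top0.png'),(800,600),interpolation=cv2.INTER_CUBIC))
E
```

```text
(no output)
```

View pics/top0b.png

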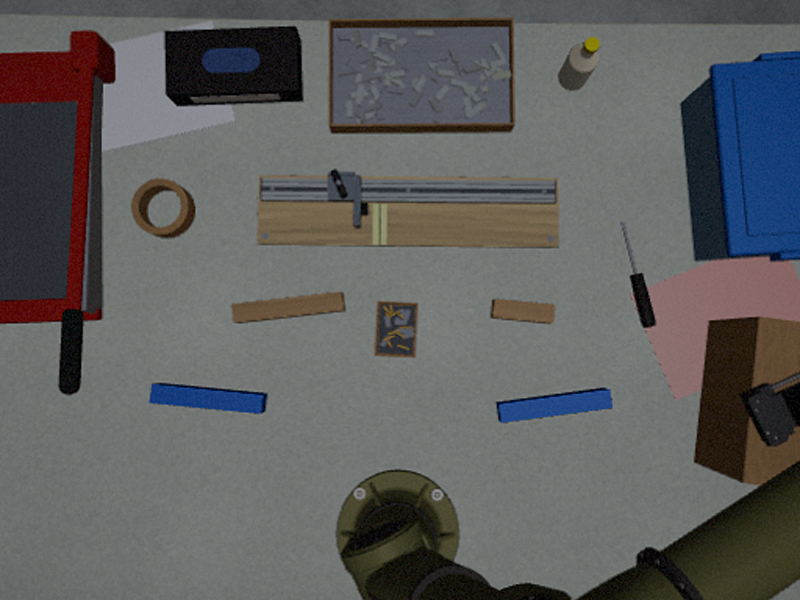

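The top view (800x600) shows the jig with its track on the far side, the stop at about (348,195) and the mark to its right at (380,225). Things that could be taken for the rail, in raw pixels:
- long timber (184,197)
- short timber, the offcut (332,199)
- blue look-alikes (131,254) and (351,256)

By the description, the rail is the long, uncoloured piece at (184,197).

```bash
python3 - <<'E'
from h import *
z=np.load('top0.npz'); im,d=z['im'],z['d']; m=camera_model('top')
save('crop1.png',cv2.resize(im[85:215,125:375],(800,416),interpolation=cv2.INTER_CUBIC))
def rect(mask,zz,name):
    c=max(cv2.findContours(mask.astype('uint8'),0,2)[0],key=cv2.contourArea)[:,0]
    P=onz(m,c,zz)[:,:2].astype('float32')*1000
    (cx,cy),s,a=cv2.minAreaRect(P); print(name,cx,cy,s,a)
vv,uu=np.mgrid[:384,:512]; W=bydepth(m,np.c_[uu.ravel(),vv.ravel()],d.ravel()).reshape(384,512,3)
H=W[...,2]; k=np.ones((3,3))
print('bench z',np.median(H[220:240,200:230]))
for n,(u,v) in dict(rail=(184,197),off=(332,199)).items():
    b=((H>.034)&(d>0)).astype('uint8'); L=cv2.connectedComponents(b)[1]; rect(L==L[v,u],.045,n)
# jig board via depth > 6mm
b=((H>.006)&(d>0)).astype('uint8'); L=cv2.connectedComponents(b)[1]; rect(L==L[145,300],.012,'jig')
t=(H>.022)&(H<.04)&(W[...,0]>.5)&(W[...,0]<.7)&(W[...,1]<.05)&(W[...,1]>-.3); L=cv2.connectedComponents(t.astype('uint8'))[1]
rect(L==L[122,300],.03,'track right part')
kn=(H>.083)&(W[...,0]>.5)&(W[...,0]<.7)&(abs(W[...,1]-.1)<.1); L,S=cv2.connectedComponentsWithStats(kn.astype('uint8'))[1:3]
rect(L==1+S[1:,4].argmax(),.0915,'knob')
o=monitor.get_obs(); print(R.from_euler('xyz',o['tool_rot'],degrees=True).as_matrix().round(3), o['time_s'], camera_model('wrist'))
E
```

```text
bench z -0.00015868387445538978
rail 403.6932373046875 202.38433837890625 (34.58341598510742, 202.57687377929688) 7.198638916015625
off 403.06182861328125 -222.93374633789062 (110.49232482910156, 34.46513748168945) 85.11056518554688
jig 586.5880126953125 -10.995635986328125 (562.9908447265625, 149.945556640625) 88.56094360351562
track right part 622.4281005859375 -116.41883850097656 (42.124755859375, 330.67388916015625) 0.21763645112514496
knob 620.8665161132812 109.62931823730469 (52.735389709472656, 13.75729751586914) 23.53045654296875
[[-0.     0.903  0.43 ]
 [-0.     0.43  -0.903]
 [-1.    -0.     0.   ]] 1.0 {'fx': 283.80073146772435, 'fy': 283.80073146772435, 'cx': 257.1106231921078, 'cy': 191.66681328990177, 'k1': 0.015832171880513324, 'xyz': array([ 0.34124262, -0.55728454,  0.38568238]), 'attitude': array([ 1.65221969e+02, -3.68219040e-02, -6.45242062e+01])}
```

View pics/crop1.png

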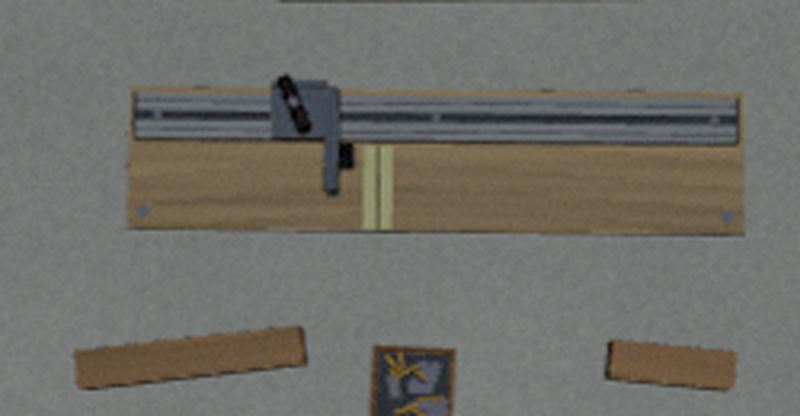

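The crop confirms the choice. The rail is the long timber at crop (190,357), the tape line is at about x=378, and the plate face is left of it at about x=340. I'm moving above the knob.

Call:
step_arm(deltas=[[1,0,0.03,-0.05,-10],[1,0,0.06,-0.102,-20],[1,0,0.09,-0.154,-30],[1,0,0.12,-0.205,-40],[1,0,0.17,-0.234,-50],[1,0,0.22,-0.262,-60],[1,0,0.27,-0.29,-70],[1,0,0.32,-0.32,-80],[1,0,0.37,-0.347,-90],[1,0,0.42,-0.376,-100],[1,0,0.47,-0.404,-110],[1,0,0.52,-0.433,-120]], newtons=20)

```text
time_s: 2.5
tool_pos: [0.5638, 0.0291, 0.2419]
tool_rot: [-83.9, 89.9, -28.1]
force: [-0.4, 0.0, -1.1]
grip_width: 0.0872
```

```bash
cat >> h.py <<'E'
def tooldelta(target):
    o=monitor.get_obs(); M=R.from_euler('xyz',o['tool_rot'],degrees=True).as_matrix()
    print('t',o['time_s'],'pos',o['tool_pos'].round(4),'jawdeg',np.degrees(np.arctan2(M[1,2],M[0,2])).round(2),'q',o['qpos'].round(1),'F',o['force'].round(1),'w',o['grip_width'])
    print('delta',(M.T@(np.array(target)-o['tool_pos'])).round(4)); print(M.round(4).tolist())
E
python3 -c "
from h import *
tooldelta([.621,.110,.2])"
```

```text
t 2.5 pos [0.5638 0.0291 0.2419] jawdeg 55.77 q [ 30.8  11.5 -41.3  94.4   7.8  77.   44.1] F [-0.4  0.  -1.1] w 0.08722161544922558
delta [ 0.042  -0.0017  0.0991]
[[0.0012, -0.8268, 0.5625], [-0.0006, 0.5625, 0.8268], [-1.0, -0.0013, 0.0001]]
```

Call:
step_arm(deltas=[[1,0.0,0.0,0.05,-10],[1,0.03,0,0.099,-20],[1,0.042,-0.002,0.099,-30],[1,0.042,-0.002,0.099,-40],[1,0.042,-0.002,0.099,-50],[1,0.042,-0.002,0.099,-57.7],[1,0.042,-0.002,0.099,-57.7],[1,0.042,-0.002,0.099,-57.7]])

```text
time_s: 3.5
tool_pos: [0.6205, 0.1082, 0.1996]
tool_rot: [-171.2, 90.0, -58.1]
force: [0.4, 0.2, 0.3]
grip_width: 0.0872
```

```bash
python3 - <<'E'
from h import *
tooldelta([.621,.110,.2])
m=camera_model('wrist'); im,d=read_camera('wrist'); np.savez('w1.npz',im=im,d=d); save('w1.png',im); print(m['xyz'],m['attitude'])
for t in ['knob','stop','mark']:
    for r in regions_of('wrist',t):
        uv=np.argwhere(r['pixels'])[:,::-1]; print(t,r['p'],r['pixel'],len(uv))
        if t=='knob':
            P=bydepth(m,uv,d[r['pixels']]); P=P[P[:,2]>.086]
            print(P.min(0),P.max(0),cv2.minAreaRect(P[:,:2].astype('float32')*1000))
E
```

```text
t 3.5 pos [0.6205 0.1082 0.1996] jawdeg 113.04 q [ 26.9  25.1 -51.2  88.1  19.9  76.4  86.7] F [0.4 0.2 0.3] w 0.08719137498210787
delta [-0.0004 -0.0011  0.0015]
[[0.0001, -0.9202, -0.3914], [-0.0001, -0.3914, 0.9202], [-1.0, -0.0, -0.0002]]
[0.55581408 0.08069952 0.34363166] [1.65311126e+02 4.20631642e-02 1.13032746e+02]
knob 0.73 [262.5, 195.9] 774
[0.55581408 0.08069952 0.08607876] [0.64307751 0.12680969 0.34363166] ((597.95703125, 103.53970336914062), (95.42404174804688, 13.322997093200684), 22.935565948486328)
stop 0.91 [252.5, 178.8] 3680
mark 0.77 [225.3, 103.9] 1615
```

View pics/w1.png

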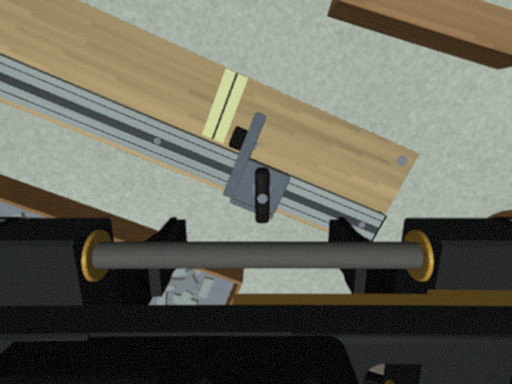

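```bash
cat >> h.py <<'E'
def rect(m,im,z,x0,x1,y0,y1,s=.0005):
    xs=np.arange(x0,x1,s); ys=np.arange(y0,y1,s); X,Y=np.meshgrid(xs,ys,indexing='ij')
    uv=proj(m,np.c_[X.ravel(),Y.ravel(),np.full(X.size,z)]).astype('float32').reshape(*X.shape,2)
    return cv2.remap(im,uv[...,0],uv[...,1],cv2.INTER_CUBIC),xs,ys
def line_y(m,im,y0=-.0,y1=.09):
    g,xs,ys=rect(m,im,.012,.535,.585,y0,y1); out=[]
    g=g.astype(float); 
    for i,r in enumerate(g):
        sat=r[:,0]-r[:,2]; lum=r.sum(1); tape=np.where((r[:,1]>.75*np.percentile(r[:,1],98)))[0]
        out.append((ys,lum,sat))
    return g,xs,ys
E
python3 - <<'E'
from h import *
z=np.load('w1.npz'); im,d=z['im'],z['d']
m=camera_model('wrist')
a,_,_=rect(m,im,.012,.52,.66,-.01,.15); b,_,_=rect(m,im,.053,.52,.66,-.01,.15); c,_,_=rect(m,im,.0915,.52,.66,-.01,.15)
v=np.hstack([a,b])
for k in range(0,v.shape[1],40): v[:,k]//=2
save('rect1.png',cv2.resize(np.vstack([np.hstack([a,b])]),None,fx=1.25,fy=1.25))
g,xs,ys=rect(m,im,.012,.54,.59,.0,.09)
print('line',[(round(xs[i],3),ys[g[i].astype(int).sum(1)[60:110].argmin()+60].round(4)) for i in range(0,100,10)])
g,xs,ys=rect(m,im,.053,.54,.6,.05,.12)
for i in range(0,120,15): print(xs[i].round(3),''.join('%4d'%q for q in g[i].astype(int).sum(1)[::2]))
r=regions_of('wrist','knob')[0]['pixels']&(d>0); uv=np.argwhere(r)[:,::-1]
P=bydepth(m,uv,d[r]); P=P[P[:,2]>.085]; print(cv2.minAreaRect(P[:,:2].astype('float32')*1000),np.median(P,0))
E
```

```text
line [(np.float64(0.54), np.float64(0.042)), (np.float64(0.545), np.float64(0.042)), (np.float64(0.55), np.float64(0.042)), (np.float64(0.555), np.float64(0.042)), (np.float64(0.56), np.float64(0.042)), (np.float64(0.565), np.float64(0.042)), (np.float64(0.57), np.float64(0.042)), (np.float64(0.575), np.float64(0.042)), (np.float64(0.58), np.float64(0.0425)), (np.float64(0.585), np.float64(0.042))]
0.54  579 579 586 579 578 584 581 566 508 414 392 400 401 412 410 403 403 409 399 404 407 430 441 431 433 429 431 431 435 430 429 435 424 440 436 437 431 424 429 423 429 434 429 427 435 428 435 426 429 440 427 425 433 424 424 430 431 428 435 426 434 441 431 432 430 431 431 417 427 430
0.547  599 585 589 580 579 577 587 577 525 406 375 380 389 387 390 386 388 398 393 382 385 380 390 389 387 383 384 384 384 386 392 394 378 381 392 384 380 380 383 391 386 381 376 377 379 392 381 378 390 386 382 374 373 387 385 370 378 370 376 370 368 378 365 380 383 378 380 378 383 383
0.555  585 579 578 587 588 580 584 569 506 396 367 392 390 389 387 395 384 378 381 389 383 380 384 380 378 384 367 319 295 29
[... 1033 characters left out ...]
579 581 580 580 581 581 567 539 471 445 459 435 362 189  65  46  59  72  59  65  66  69  72  23  68  96 206 287 311 315 313 310 300 298 306 298 286 280 304 353 402 433 449 451 439 448 447 441 441 442 444 441 446 438 444 447 440 438 446 451 454 443 439 438 444 436 438 445 450
0.592  548 530 538 544 545 541 558 551 519 460 427 436 435 434 363 218 114  80  98 131 120 111  97  99 115 159 170 223 291 296 292 295 301 293 302 301 291 279 263 338 412 446 445 433 448 444 438 431 428 442 437 433 439 441 438 435 432 440 441 428 434 439 430 427 430 439 436 439 442 443
((619.0767822265625, 112.56206512451172), (49.57489013671875, 13.321382522583008), 23.210371017456055) [0.61854969 0.1122588  0.0909455 ]
```

View pics/rect1.png

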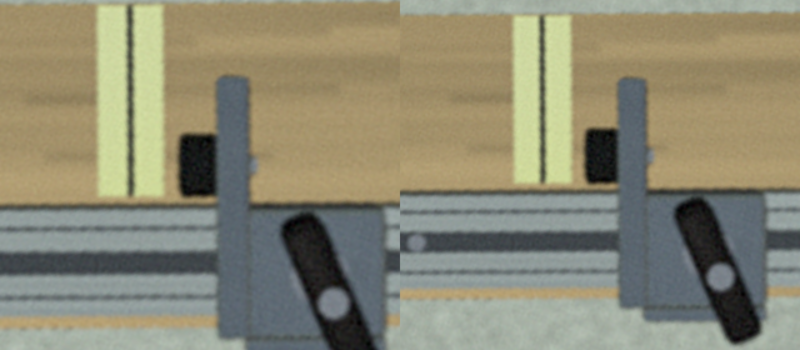

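The line sits at y≈0.0420 and the plate face at 0.0767, so the slide is about -34.7 mm. The knob is at (0.619, 0.1125). Now I'll descend and grip it.

Call:
step_arm(deltas=[[1,0.03,0,0.0046,0],[1,0.06,0,0.0046,0],[1,0.09,0,0.0046,0],[1,0.108,0,0.0046,0],[1,0.118,0,0.0046,0],[0,0.118,0,0.0046,0],[-0.7,0.118,0,0.0046,0],[-1,0.118,0,0.0046,0],[-1,0.118,0,0.0046,0],[-1,0.118,0,0.0046,0],[-1,0.118,0,0.0046,0]], newtons=20)

```text
time_s: 5.12
tool_pos: [0.6187, 0.1125, 0.0816]
tool_rot: [-159.4, 90.0, -46.2]
force: [0.1, 0.2, 0.3]
grip_width: 0.0351
```

```bash
python3 - <<'E'
from h import *
o=monitor.get_obs(); p=o['tool_pos']; tooldelta([p[0],p[1]-.0347,p[2]])
m=camera_model('wrist'); im,d=read_camera('wrist'); np.savez('w2.npz',im=im,d=d,xyz=m['xyz'],att=m['attitude'])
def prof(z,x0,x1,y0,y1):
    g,xs,ys=rect(m,im,z,x0,x1,y0,y1); s=g.astype(float).sum(2).mean(0); return s,ys
s,ys=prof(.012,.545,.57,.03,.055); print(s.round()[::2].tolist(),ys[0])
s,ys=prof(.053,.556,.57,.06,.1); print(s.round()[::2].tolist())
E
```

```text
t 5.125 pos [0.6187 0.1125 0.0816] jawdeg 113.18 q [ 24.3  31.  -48.1  95.1  25.   65.2  82.8] F [0.1 0.2 0.3] w 0.03505458296994814
delta [ 0.      0.0137 -0.0319]
[[0.0001, -0.9193, -0.3937], [-0.0001, -0.3937, 0.9193], [-1.0, -0.0001, -0.0002]]
[657.0, 655.0, 654.0, 655.0, 655.0, 654.0, 655.0, 655.0, 655.0, 663.0, 635.0, 348.0, 150.0, 418.0, 654.0, 659.0, 657.0, 656.0, 655.0, 656.0, 655.0, 657.0, 655.0, 657.0, 658.0] 0.03
[654.0, 545.0, 479.0, 486.0, 487.0, 485.0, 487.0, 487.0, 488.0, 486.0, 487.0, 488.0, 488.0, 488.0, 486.0, 490.0, 481.0, 365.0, 339.0, 353.0, 352.0, 351.0, 348.0, 350.0, 348.0, 349.0, 350.0, 338.0, 296.0, 431.0, 493.0, 490.0, 491.0, 486.0, 490.0, 491.0, 489.0, 488.0, 488.0, 489.0, 488.0]
```

Call:
step_arm(deltas=[[-1,0,0,0,0],[-1,0,0,0,0],[-1,0,0,0,0],[-1,0,0,0,0],[-1,0,0,0,0]])

```text
time_s: 5.8
tool_pos: [0.6187, 0.1124, 0.0815]
tool_rot: [-167.2, 90.0, -54.0]
force: [0.1, -1.3, -0.2]
grip_width: 0.0142
```

Call:
step_arm(deltas=[[-1,0,0.0028,-0.0064,0],[-1,0,0.0056,-0.0128,0],[-1,0,0.0084,-0.0192,0],[-1,0,0.0112,-0.0256,0],[-1,0,0.0137,-0.032,0],[-1,0,0.0137,-0.032,0],[-1,0,0.0137,-0.032,0]])

```text
time_s: 6.68
tool_pos: [0.6189, 0.0759, 0.0815]
tool_rot: [156.2, 89.9, -90.7]
force: [2.5, -2.0, -1.4]
grip_width: 0.0136
```

```bash
cat > chk.py <<'E'
from h import *
import sys
n=sys.argv[1]
o=monitor.get_obs(); p=o['tool_pos']; tooldelta(p)
m=camera_model('wrist'); im,d=read_camera('wrist'); save(n+'.png',im)
a,_,_=rect(m,im,.012,.52,.66,-.03,.13); b,_,_=rect(m,im,.053,.52,.66,-.03,.13)
save(n+'r.png',cv2.resize(np.hstack([a,b]),None,fx=1.25,fy=1.25))
def prof(z,x0,x1,y0,y1):
    g,xs,ys=rect(m,im,z,x0,x1,y0,y1); return g.astype(float).sum(2).mean(0),ys
s,ys=prof(.012,.525,.546,.03,.06); print('line',s.round()[::2].tolist(),ys[0])
s,ys=prof(.053,.555,.57,.03,.06); print('edge',s.round()[::2].tolist())
E
python3 chk.py c1
```

```text
t 6.675 pos [0.6189 0.0759 0.0815] jawdeg 113.12 q [ 27.7  30.3 -47.9  95.9  24.6  64.9  86.1] F [ 2.5 -2.  -1.4] w 0.013584463638221087
delta [0. 0. 0.]
[[-0.0, -0.9197, -0.3926], [-0.0024, -0.3926, 0.9197], [-1.0, 0.001, -0.0022]]
line [655.0, 655.0, 652.0, 653.0, 652.0, 651.0, 652.0, 651.0, 651.0, 657.0, 649.0, 410.0, 136.0, 363.0, 642.0, 656.0, 649.0, 650.0, 648.0, 648.0, 647.0, 647.0, 647.0, 648.0, 650.0, 599.0, 477.0, 467.0, 470.0, 472.0] 0.03
edge [471.0, 469.0, 472.0, 605.0, 656.0, 652.0, 652.0, 651.0, 651.0, 656.0, 612.0, 352.0, 343.0, 351.0, 350.0, 349.0, 347.0, 350.0, 350.0, 349.0, 348.0, 311.0, 401.0, 651.0, 590.0, 478.0, 480.0, 483.0, 483.0, 483.0]
```

View pics/c1r.png

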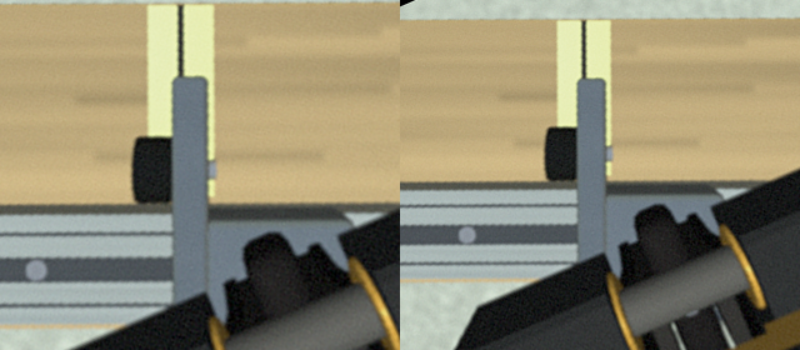

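The left panel (board plane) shows the line at x≈181 px and the plate edge about 1.4 mm past it. I'll correct that by +1.4 mm in y.

Call:
step_arm(deltas=[[-1,0,-0.0005,0.0013,0],[-1,0,-0.0005,0.0013,0],[-1,0,-0.0005,0.0013,0]])

```text
time_s: 7.1
tool_pos: [0.6188, 0.0791, 0.0815]
tool_rot: [-133.0, 90.0, -19.8]
force: [4.0, -2.1, -3.0]
grip_width: 0.0138
```

```bash
python3 chk.py c2
```

```text
t 7.1 pos [0.6188 0.0791 0.0815] jawdeg 113.19 q [ 27.6  30.4 -48.   95.8  24.5  64.9  86. ] F [ 4.  -2.1 -3. ] w 0.013769671631815687
delta [0. 0. 0.]
[[0.0004, -0.9192, -0.3938], [-0.0002, -0.3938, 0.9192], [-1.0, -0.0003, -0.0003]]
line [658.0, 655.0, 654.0, 653.0, 654.0, 652.0, 654.0, 653.0, 652.0, 656.0, 650.0, 403.0, 140.0, 375.0, 644.0, 656.0, 650.0, 651.0, 650.0, 649.0, 648.0, 650.0, 648.0, 649.0, 651.0, 600.0, 478.0, 466.0, 473.0, 470.0] 0.03
edge [471.0, 469.0, 467.0, 516.0, 650.0, 657.0, 653.0, 652.0, 653.0, 652.0, 652.0, 653.0, 661.0, 456.0, 273.0, 351.0, 348.0, 350.0, 349.0, 349.0, 353.0, 349.0, 347.0, 351.0, 327.0, 304.0, 451.0, 488.0, 483.0, 482.0]
```

Call:
step_arm(deltas=[[-1,0,0.0004,-0.0008,0],[-1,0,0.0004,-0.0008,0],[-1,0,0.0004,-0.0008,0]], newtons=45)

```text
time_s: 7.52
tool_pos: [0.6188, 0.0791, 0.0816]
tool_rot: [-56.1, 89.9, 57.2]
force: [5.8, 1.6, -4.5]
grip_width: 0.0135
```

```bash
python3 chk.py c3
```

```text
t 7.525 pos [0.6188 0.0791 0.0816] jawdeg 113.22 q [ 27.6  30.4 -48.   95.9  24.5  64.8  86.1] F [ 5.8  1.6 -4.5] w 0.013497385938919523
delta [0. 0. 0.]
[[0.0008, -0.919, -0.3942], [0.0013, -0.3942, 0.919], [-1.0, -0.0013, 0.0008]]
line [657.0, 655.0, 654.0, 654.0, 652.0, 653.0, 653.0, 652.0, 653.0, 656.0, 649.0, 404.0, 140.0, 363.0, 641.0, 657.0, 651.0, 650.0, 649.0, 650.0, 649.0, 649.0, 648.0, 650.0, 651.0, 601.0, 479.0, 468.0, 472.0, 473.0] 0.03
edge [469.0, 471.0, 466.0, 527.0, 651.0, 654.0, 653.0, 653.0, 652.0, 651.0, 652.0, 653.0, 659.0, 429.0, 273.0, 350.0, 350.0, 350.0, 351.0, 350.0, 348.0, 346.0, 351.0, 349.0, 327.0, 304.0, 452.0, 487.0, 484.0, 484.0]
```

Call:
step_arm(deltas=[[-1,0,0.0003,-0.0008,0],[-1,0,0.0003,-0.0008,0],[-1,0,0.0003,-0.0008,0]])

```text
time_s: 7.95
tool_pos: [0.6188, 0.079, 0.0815]
tool_rot: [-46.9, 89.9, 66.3]
force: [5.1, 1.8, -4.5]
grip_width: 0.0139
```

```bash
python3 chk.py c4
```

```text
t 7.95 pos [0.6188 0.079  0.0815] jawdeg 113.25 q [ 27.7  30.4 -48.1  95.9  24.4  64.8  86.2] F [ 5.1  1.8 -4.5] w 0.013942639708235961
delta [0. 0. 0.]
[[0.001, -0.9188, -0.3947], [0.0022, -0.3947, 0.9188], [-1.0, -0.0018, 0.0017]]
line [658.0, 655.0, 653.0, 653.0, 653.0, 654.0, 652.0, 653.0, 652.0, 656.0, 650.0, 406.0, 140.0, 369.0, 643.0, 657.0, 648.0, 650.0, 650.0, 650.0, 649.0, 648.0, 649.0, 649.0, 650.0, 602.0, 478.0, 465.0, 472.0, 469.0] 0.03
edge [471.0, 470.0, 464.0, 532.0, 652.0, 653.0, 654.0, 651.0, 652.0, 651.0, 652.0, 653.0, 659.0, 412.0, 276.0, 353.0, 349.0, 347.0, 350.0, 350.0, 350.0, 349.0, 348.0, 350.0, 328.0, 302.0, 456.0, 487.0, 483.0, 483.0]
```

Call:
step_arm(deltas=[[-1,0,0.0002,-0.0005,0],[-1,0,0.0002,-0.0005,0],[-1,0,0.0002,-0.0005,0]])

```text
time_s: 8.38
tool_pos: [0.6188, 0.0788, 0.0816]
tool_rot: [-44.5, 89.8, 68.8]
force: [4.9, 1.8, -5.0]
grip_width: 0.0134
```

```bash
python3 chk.py c5 | grep -v '\[\['
```

```text
t 8.375 pos [0.6188 0.0788 0.0816] jawdeg 113.25 q [ 27.7  30.4 -48.1  95.9  24.4  64.7  86.2] F [ 4.9  1.8 -5. ] w 0.013363270434688759
delta [0. 0. 0.]
line [657.0, 655.0, 652.0, 653.0, 653.0, 652.0, 653.0, 651.0, 654.0, 657.0, 647.0, 404.0, 135.0, 351.0, 638.0, 658.0, 650.0, 649.0, 650.0, 649.0, 649.0, 647.0, 649.0, 648.0, 650.0, 601.0, 477.0, 466.0, 471.0, 470.0] 0.03
edge [470.0, 470.0, 464.0, 544.0, 655.0, 653.0, 652.0, 653.0, 652.0, 651.0, 651.0, 653.0, 654.0, 383.0, 303.0, 351.0, 351.0, 350.0, 350.0, 350.0, 350.0, 349.0, 346.0, 348.0, 316.0, 328.0, 477.0, 486.0, 482.0, 483.0]
```

Call:
step_arm(deltas=[[-1,0,0.0003,-0.0006,0],[-1,0,0.0003,-0.0006,0],[-1,0,0.0003,-0.0006,0],[-1,0,0.0003,-0.0006,0]])

```text
time_s: 8.93
tool_pos: [0.6188, 0.0781, 0.0815]
tool_rot: [-44.9, 89.8, 68.4]
force: [5.9, 1.3, -5.0]
grip_width: 0.0138
```

```bash
python3 chk.py c6 | grep -v '\[\['
```

```text
t 8.925 pos [0.6188 0.0781 0.0815] jawdeg 113.25 q [ 27.8  30.3 -48.1  95.9  24.4  64.7  86.3] F [ 5.9  1.3 -5. ] w 0.01376287237818987
delta [0. 0. 0.]
line [657.0, 654.0, 652.0, 654.0, 653.0, 653.0, 652.0, 651.0, 652.0, 656.0, 649.0, 411.0, 139.0, 359.0, 638.0, 657.0, 651.0, 649.0, 648.0, 649.0, 648.0, 648.0, 648.0, 649.0, 650.0, 601.0, 476.0, 466.0, 471.0, 469.0] 0.03
edge [471.0, 471.0, 464.0, 567.0, 655.0, 653.0, 652.0, 652.0, 653.0, 651.0, 651.0, 653.0, 642.0, 388.0, 338.0, 350.0, 348.0, 350.0, 349.0, 348.0, 348.0, 350.0, 348.0, 334.0, 300.0, 441.0, 486.0, 480.0, 484.0, 482.0]
```

Call:
step_arm(deltas=[[-1,0,0,0.0003,9],[-1,0,0,0.0003,18],[-1,0,0,0.0003,27],[-1,0,0,0.0003,36],[-1,0,0,0.0003,45],[-1,0,0,0.0003,54],[-1,0,0,0.0003,62],[-1,0,0,0.0003,66],[-1,0,0,0.0003,66]])

```text
time_s: 10.1
tool_pos: [0.6193, 0.0812, 0.0818]
tool_rot: [13.4, 89.6, 60.8]
force: [7.3, 5.0, -6.5]
grip_width: 0.0136
```

```bash
python3 chk.py c7
```

```text
t 10.1 pos [0.6193 0.0812 0.0818] jawdeg 47.36 q [ 18.5  26.4 -35.5  96.2  16.6  62.5  25.6] F [ 7.3  5.  -6.5] w 0.013603571099395164
delta [0. 0. 0.]
[[0.0032, -0.7357, 0.6773], [0.0058, 0.6773, 0.7357], [-1.0, 0.0015, 0.0064]]
line [640.0, 636.0, 636.0, 635.0, 636.0, 637.0, 637.0, 637.0, 639.0, 650.0, 511.0, 182.0, 181.0, 513.0, 652.0, 640.0, 639.0, 637.0, 639.0, 640.0, 639.0, 640.0, 640.0, 645.0, 629.0, 516.0, 461.0, 464.0, 466.0, 464.0] 0.03
edge [252.0, 279.0, 302.0, 331.0, 356.0, 386.0, 411.0, 437.0, 453.0, 464.0, 462.0, 464.0, 463.0, 401.0, 338.0, 343.0, 346.0, 343.0, 346.0, 345.0, 343.0, 344.0, 344.0, 328.0, 274.0, 170.0, 142.0, 149.0, 146.0, 146.0]
```

View pics/c7r.png

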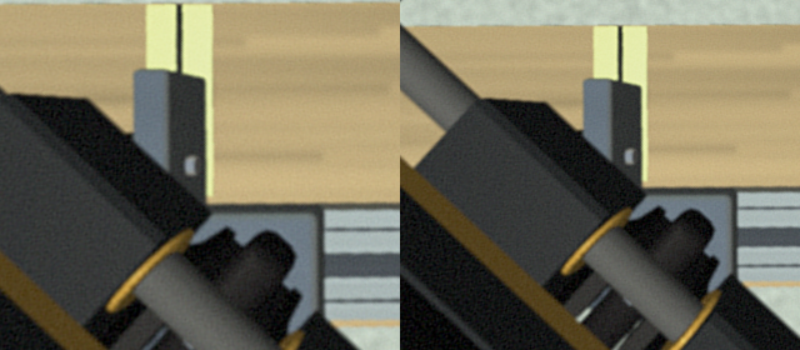

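The knob is turned to about 1.34 rad, but the stop seems to have crept about +1 mm while it turned. The grip was about 3 mm off the axis. I'll release and look straight down.

Call:
step_arm(deltas=[[0,0,0,0,0],[0,0,0,0,0],[0,0,0,0,0],[0,-0.03,0,0,0],[0,-0.06,0,0,0],[0,-0.09,-0.027,-0.029,0],[0,-0.1,-0.054,-0.059,0],[0,-0.1,-0.054,-0.059,0],[0,-0.1,-0.054,-0.059,0]])

```text
time_s: 11.28
tool_pos: [0.6175, -0.0031, 0.1813]
tool_rot: [98.8, 89.9, 146.0]
force: [0.4, -0.7, -0.7]
grip_width: 0.0433
```

```bash
python3 chk.py c8; python3 - <<'E'
from h import *
m=camera_model('wrist'); im,d=read_camera('wrist'); print(m['xyz'])
for r in regions_of('wrist','knob')[:1]:
    k=r['pixels']&(d>0); P=bydepth(m,np.argwhere(k)[:,::-1],d[k]); P=P[(P[:,2]>.085)&(P[:,2]<.1)]; print(r['p'],len(P),cv2.minAreaRect(P[:,:2].astype('float32')*1000))
g,xs,ys=rect(m,im,.030,.57,.68,-.03,0.01); s=g.astype(float).sum(2).mean(1); print('track x prof',s[::2].round().tolist())
E
```

```text
t 11.275 pos [ 0.6175 -0.0031  0.1813] jawdeg 47.17 q [ 26.6  20.1 -35.6  91.5  12.   72.4  36.2] F [ 0.4 -0.7 -0.7] w 0.04333503252851221
delta [0. 0. 0.]
[[-0.001, -0.7334, 0.6798], [0.0007, 0.6798, 0.7334], [-1.0, 0.0012, -0.0002]]
line [625.0, 631.0, 628.0, 627.0, 627.0, 627.0, 629.0, 627.0, 630.0, 640.0, 594.0, 381.0, 196.0, 370.0, 588.0, 640.0, 629.0, 627.0, 626.0, 624.0, 624.0, 625.0, 626.0, 629.0, 625.0, 562.0, 465.0, 441.0, 445.0, 447.0] 0.03
edge [456.0, 555.0, 628.0, 633.0, 628.0, 628.0, 628.0, 627.0, 628.0, 632.0, 637.0, 514.0, 272.0, 271.0, 330.0, 333.0, 331.0, 330.0, 333.0, 329.0, 331.0, 331.0, 326.0, 309.0, 343.0, 435.0, 461.0, 453.0, 455.0, 455.0]
[0.56573036 0.04431429 0.32535275]
0.87 1051 ((620.0278930664062, 79.19097900390625), (14.233968734741211, 49.84957504272461), 47.569705963134766)
track x prof [459.0, 455.0, 454.0, 456.0, 457.0, 456.0, 456.0, 453.0, 453.0, 457.0, 465.0, 472.0, 475.0, 478.0, 480.0, 481.0, 486.0, 491.0, 498.0, 502.0, 502.0, 504.0, 503.0, 500.0, 497.0, 494.0, 490.0, 491.0, 480.0, 401.0, 292.0, 343.0, 468.0, 511.0, 514.0, 518.0, 514.0, 468.0, 375.0, 396.0, 485.0, 515.0, 512.0, 513.0, 514.0, 518.0, 479.0, 369.0, 269.0, 253.0, 268.0, 274.0, 274.0, 268.0, 254.0, 288.0, 405.0, 499.0, 514.0, 503.0, 504.0, 512.0, 513.0, 466.0, 380.0, 397.0, 492.0, 521.0, 509.0, 497.0, 499.0, 507.0, 513.0, 515.0, 513.0, 513.0, 522.0, 547.0, 562.0, 564.0, 563.0, 564.0, 563.0, 567.0, 572.0, 568.0, 565.0, 564.0, 561.0, 560.0, 560.0, 560.0, 558.0, 557.0, 559.0, 558.0, 558.0, 556.0, 557.0, 560.0, 562.0, 562.0, 552.0, 536.0, 515.0, 491.0, 466.0, 430.0, 389.0, 357.0, 340.0]
```

View pics/c8r.png

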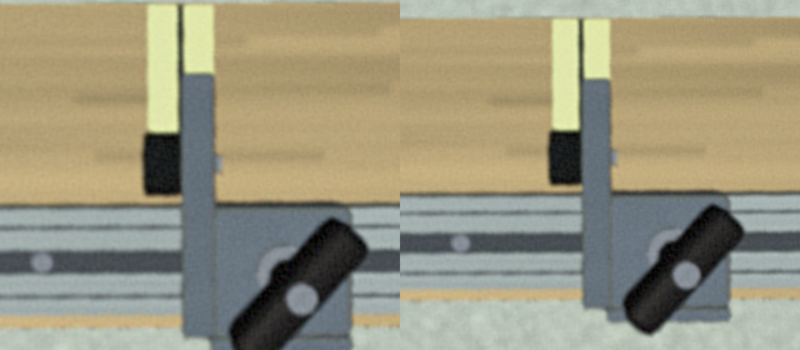

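Seen from right above, the face edge sits at the far side of the line, about 1.2 mm past centre. That's worth fixing. I'll regrip centred, loosen, nudge, and retighten.

Call:
step_arm(deltas=[[0,0,0.027,0.031,0],[0,0.02,0.054,0.063,0],[0,0.05,0.054,0.063,0],[0,0.08,0.054,0.063,0],[0,0.1,0.054,0.063,0],[0,0.1,0.054,0.063,0],[-1,0.1,0.054,0.063,0],[-1,0.1,0.054,0.063,0],[-1,0.1,0.054,0.063,0],[-1,0.1,0.054,0.063,0],[-1,0.1,0.054,0.063,0]], newtons=40)

```text
time_s: 12.8
tool_pos: [0.6216, 0.0793, 0.0821]
tool_rot: [-60.7, 89.9, -13.4]
force: [-0.1, -0.5, 2.7]
grip_width: 0.014
```

Call:
step_arm(deltas=[[-1,0,0,0,-9],[-1,0,0,0,-18],[-1,0,0,0,-27],[-1,0,0,0,-36],[-1,0,0,0,-45],[-1,0,0,0,-54],[-1,0,0,0,-63],[-1,0,0,0,-63],[-1,0,0,0,-63]])

```text
time_s: 13.92
tool_pos: [0.6215, 0.079, 0.0818]
tool_rot: [-149.4, 89.9, -39.3]
force: [0.3, -1.5, 2.9]
grip_width: 0.0137
```

```bash
python3 chk.py c9
```

```text
t 13.925 pos [0.6215 0.079  0.0818] jawdeg 110.05 q [ 27.1  30.5 -47.4  95.5  24.4  64.9  83.1] F [ 0.3 -1.5  2.9] w 0.013703811935562037
delta [0. 0. 0.]
[[0.0007, -0.9394, -0.3428], [-0.0006, -0.3428, 0.9394], [-1.0, -0.0005, -0.0008]]
line [659.0, 656.0, 656.0, 655.0, 657.0, 654.0, 656.0, 654.0, 655.0, 660.0, 645.0, 397.0, 155.0, 399.0, 647.0, 659.0, 654.0, 652.0, 652.0, 651.0, 653.0, 652.0, 652.0, 651.0, 654.0, 600.0, 479.0, 469.0, 471.0, 472.0] 0.03
edge [472.0, 471.0, 472.0, 468.0, 581.0, 659.0, 654.0, 656.0, 656.0, 655.0, 654.0, 659.0, 628.0, 365.0, 343.0, 352.0, 351.0, 349.0, 348.0, 351.0, 349.0, 351.0, 350.0, 315.0, 354.0, 582.0, 490.0, 481.0, 484.0, 484.0]
```

Call:
step_arm(deltas=[[-1,0,0.0003,-0.001,0],[-1,0,0.0007,-0.002,0],[-1,0,0.001,-0.0028,0],[-1,0,0.001,-0.0028,0]])

```text
time_s: 14.48
tool_pos: [0.6216, 0.0768, 0.0819]
tool_rot: [-81.5, 89.9, 28.7]
force: [1.1, 2.3, 4.2]
grip_width: 0.0133
```

```bash
python3 chk.py c10
```

```text
t 14.475 pos [0.6216 0.0768 0.0819] jawdeg 110.19 q [ 27.3  30.4 -47.5  95.5  24.3  64.9  83.5] F [1.1 2.3 4.2] w 0.013281418656509659
delta [0. 0. 0.]
[[0.0009, -0.9386, -0.3451], [0.0005, -0.3451, 0.9386], [-1.0, -0.001, 0.0002]]
line [659.0, 657.0, 655.0, 655.0, 654.0, 655.0, 655.0, 654.0, 654.0, 659.0, 645.0, 389.0, 143.0, 386.0, 645.0, 659.0, 651.0, 652.0, 653.0, 652.0, 651.0, 651.0, 650.0, 650.0, 653.0, 600.0, 481.0, 469.0, 472.0, 474.0] 0.03
edge [471.0, 471.0, 469.0, 496.0, 641.0, 658.0, 654.0, 655.0, 653.0, 659.0, 599.0, 345.0, 349.0, 351.0, 349.0, 352.0, 351.0, 349.0, 351.0, 351.0, 346.0, 301.0, 437.0, 658.0, 649.0, 542.0, 476.0, 483.0, 484.0, 484.0]
```

Call:
step_arm(deltas=[[-1,0,-0.0003,0.0007,0],[-1,0,-0.0005,0.0014,0],[-1,0,-0.0005,0.0014,0],[-1,0,-0.0005,0.0014,0]])

```text
time_s: 15.02
tool_pos: [0.6216, 0.0768, 0.0819]
tool_rot: [177.9, 89.9, -71.9]
force: [0.4, -0.9, 5.6]
grip_width: 0.0136
```

```bash
python3 chk.py c11
```

```text
t 15.025 pos [0.6216 0.0768 0.0819] jawdeg 110.14 q [ 27.2  30.4 -47.4  95.5  24.4  65.   83.3] F [ 0.4 -0.9  5.6] w 0.013638127319689287
delta [0. 0. 0.]
[[0.0005, -0.9388, -0.3444], [-0.0015, -0.3444, 0.9388], [-1.0, 0.0001, -0.0016]]
line [659.0, 656.0, 655.0, 656.0, 655.0, 655.0, 655.0, 655.0, 653.0, 659.0, 652.0, 414.0, 145.0, 367.0, 639.0, 660.0, 653.0, 652.0, 651.0, 652.0, 651.0, 651.0, 651.0, 651.0, 653.0, 603.0, 480.0, 469.0, 471.0, 472.0] 0.03
edge [472.0, 472.0, 467.0, 492.0, 635.0, 657.0, 655.0, 654.0, 655.0, 660.0, 578.0, 344.0, 348.0, 350.0, 349.0, 351.0, 349.0, 350.0, 348.0, 350.0, 344.0, 297.0, 431.0, 660.0, 650.0, 555.0, 477.0, 484.0, 483.0, 485.0]
```

Call:
step_arm(deltas=[[-1,0,-0.0002,0.0006,0],[-1,0,-0.0004,0.0012,0],[-1,0,-0.0006,0.0017,0],[-1,0,-0.0006,0.0017,0]])

```text
time_s: 15.58
tool_pos: [0.6216, 0.0775, 0.0818]
tool_rot: [164.0, 89.8, -85.9]
force: [0.6, -1.8, 5.2]
grip_width: 0.0134
```

```bash
python3 chk.py c12
```

```text
t 15.575 pos [0.6216 0.0775 0.0818] jawdeg 110.11 q [ 27.1  30.5 -47.4  95.4  24.5  65.   83.2] F [ 0.6 -1.8  5.2] w 0.013375389758654689
delta [0. 0. 0.]
[[0.0002, -0.939, -0.3438], [-0.0029, -0.3438, 0.939], [-1.0, 0.0008, -0.0028]]
line [659.0, 656.0, 655.0, 653.0, 655.0, 655.0, 655.0, 653.0, 655.0, 660.0, 648.0, 413.0, 152.0, 385.0, 644.0, 660.0, 652.0, 653.0, 652.0, 653.0, 652.0, 651.0, 652.0, 651.0, 653.0, 601.0, 479.0, 469.0, 475.0, 472.0] 0.03
edge [473.0, 470.0, 470.0, 474.0, 614.0, 659.0, 655.0, 654.0, 654.0, 656.0, 658.0, 495.0, 335.0, 351.0, 352.0, 350.0, 353.0, 351.0, 349.0, 350.0, 350.0, 341.0, 285.0, 504.0, 663.0, 582.0, 479.0, 482.0, 484.0, 483.0]
```

Call:
step_arm(deltas=[[-1,0,-0.0003,0.0008,0],[-1,0,-0.0003,0.0008,0],[-1,0,-0.0003,0.0008,0]])

```text
time_s: 16.0
tool_pos: [0.6215, 0.0784, 0.0818]
tool_rot: [163.1, 89.8, -86.8]
force: [0.2, -1.4, 6.7]
grip_width: 0.0136
```

```bash
python3 chk.py c13
```

```text
t 16.0 pos [0.6215 0.0784 0.0818] jawdeg 110.11 q [ 27.   30.5 -47.4  95.4  24.5  65.   83.1] F [ 0.2 -1.4  6.7] w 0.013573261475689555
delta [0. 0. 0.]
[[0.0002, -0.9391, -0.3438], [-0.0029, -0.3438, 0.939], [-1.0, 0.0008, -0.0028]]
line [659.0, 657.0, 657.0, 656.0, 655.0, 655.0, 656.0, 655.0, 655.0, 659.0, 647.0, 397.0, 154.0, 387.0, 644.0, 659.0, 653.0, 653.0, 652.0, 651.0, 653.0, 651.0, 650.0, 651.0, 654.0, 600.0, 478.0, 469.0, 473.0, 470.0] 0.03
edge [470.0, 472.0, 472.0, 468.0, 593.0, 659.0, 654.0, 656.0, 654.0, 654.0, 656.0, 655.0, 458.0, 337.0, 352.0, 351.0, 351.0, 351.0, 349.0, 350.0, 349.0, 350.0, 335.0, 289.0, 543.0, 615.0, 485.0, 482.0, 484.0, 485.0]
```

The face is on the line within about 0.2 mm. Tightening now.

Call:
step_arm(deltas=[[-1,0,0.0003,-0.0007,9],[-1,0,0.0003,-0.0007,18],[-1,0,0.0003,-0.0007,27],[-1,0,0.0003,-0.0007,36],[-1,0,0.0003,-0.0007,45],[-1,0,0.0003,-0.0007,54],[-1,0,0.0003,-0.0007,63],[-1,0,0.0003,-0.0007,65],[-1,0,0.0003,-0.0007,65]])

```text
time_s: 17.18
tool_pos: [0.6216, 0.0787, 0.0821]
tool_rot: [-110.0, 89.9, -64.8]
force: [1.3, 0.5, 6.1]
grip_width: 0.0138
```

Call:
step_arm(deltas=[[0,0,0,0,0],[0,0,0,0,0],[0,0,0,0,0],[0,-0.03,0,0,0],[0,-0.06,0,0,0],[0.3,-0.1,0,0,-30],[0.3,-0.1,0,0,-30],[0.3,-0.1,0,0,-30],[0.3,-0.1,0,0,-30]])

```text
time_s: 18.3
tool_pos: [0.6209, 0.0795, 0.1811]
tool_rot: [108.6, 89.9, -176.4]
force: [1.0, -0.2, -0.2]
grip_width: 0.0562
```

```bash
python3 chk.py c14; python3 - <<'E'
from h import *
m=camera_model('wrist'); im,d=read_camera('wrist'); print(m['xyz'])
for r in regions_of('wrist','knob')[:1]:
    k=r['pixels']&(d>0); P=bydepth(m,np.argwhere(k)[:,::-1],d[k]); P=P[(P[:,2]>.085)&(P[:,2]<.1)]; print(r['p'],len(P),cv2.minAreaRect(P[:,:2].astype('float32')*1000))
E
```

```text
t 18.3 pos [0.6209 0.0795 0.1811] jawdeg 75.08 q [ 23.2  22.6 -41.8  90.1  15.5  73.3  54.2] F [ 1.  -0.2 -0.2] w 0.05624680675322846
delta [0. 0. 0.]
[[-0.0009, -0.9663, 0.2575], [-0.0001, 0.2575, 0.9663], [-1.0, 0.0009, -0.0003]]
line [631.0, 635.0, 634.0, 632.0, 631.0, 633.0, 631.0, 632.0, 640.0, 638.0, 540.0, 329.0, 248.0, 435.0, 604.0, 645.0, 638.0, 632.0, 632.0, 632.0, 633.0, 633.0, 634.0, 637.0, 619.0, 542.0, 463.0, 440.0, 446.0, 449.0] 0.03
edge [448.0, 450.0, 450.0, 448.0, 447.0, 448.0, 445.0, 485.0, 581.0, 635.0, 643.0, 620.0, 496.0, 358.0, 322.0, 331.0, 331.0, 330.0, 332.0, 333.0, 333.0, 334.0, 324.0, 271.0, 182.0, 127.0, 116.0, 138.0, 307.0, 535.0]
[0.55311376 0.0971305  0.32523991]
0.62 916 ((620.5479736328125, 78.45823669433594), (14.21528434753418, 51.48202133178711), 45.80777359008789)
```

View pics/c14r.png

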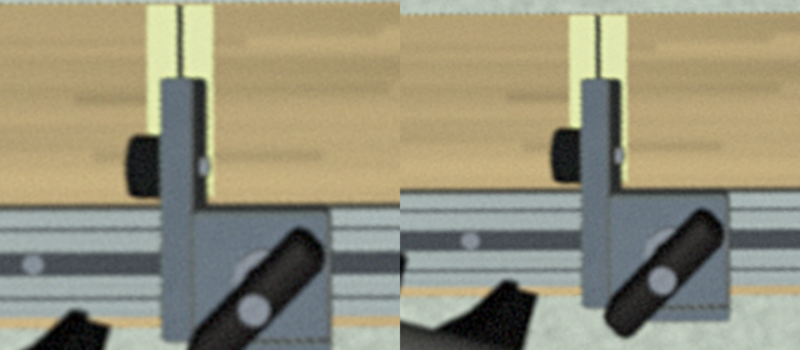

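Face 0.0421 against line 0.0419 and the knob at about 1.37 rad: the stop is set. Next, above the rail.

Call:
step_arm(deltas=[[1,0,0.04,0.01,10],[1,0,0.08,0.02,20],[1,0,0.12,0.03,30],[1,0,0.16,0.04,40],[1,0,0.2,0.052,50],[1,0,0.241,0.063,60],[1,0,0.241,0.063,68],[1,0,0.241,0.063,68],[1,0,0.241,0.063,68]])

```text
time_s: 19.58
tool_pos: [0.4046, 0.202, 0.1816]
tool_rot: [98.9, 90.0, 106.1]
force: [-0.4, 0.5, -0.7]
grip_width: 0.087
```

```bash
python3 - <<'E'
from h import *
m=camera_model('wrist'); im,d=read_camera('wrist'); save('w5.png',im)
vv,uu=np.mgrid[:384,:512]; W=bydepth(m,np.c_[uu.ravel(),vv.ravel()],d.ravel()).reshape(384,512,3)
b=((W[...,2]>.035)&(W[...,2]<.055)&(d>0)&(abs(W[...,0]-.404)<.05)).astype('uint8'); L,S=cv2.connectedComponentsWithStats(b)[1:3]
k=L==1+S[1:,4].argmax(); P=W[k]; print(len(P),P.min(0),P.max(0),cv2.minAreaRect(P[:,:2].astype('float32')*1000),np.median(P[:,2]))
c=cv2.minAreaRect(P[:,:2].astype('float32')*1000)[0]
tooldelta([c[0]/1000,c[1]/1000,.0415])
E
```

```text
5477 [0.3730414  0.14173842 0.04270474] [0.42655851 0.30484898 0.04902657] ((399.89813232421875, 223.29489135742188), (34.11472702026367, 160.5191650390625), 7.499419689178467) 0.04591619519413159
t 19.625 pos [0.4046 0.202  0.1815] jawdeg 7.22 q [ 16.6  -2.6 -44.8 113.1  -2.   68.8 -20.2] F [-0.8  0.2  0. ] w 0.08714943100523118
delta [ 0.14    0.0217 -0.0019]
[[-0.0003, -0.1257, 0.9921], [0.0003, 0.9921, 0.1257], [-1.0, 0.0003, -0.0003]]
```

View pics/w5.png

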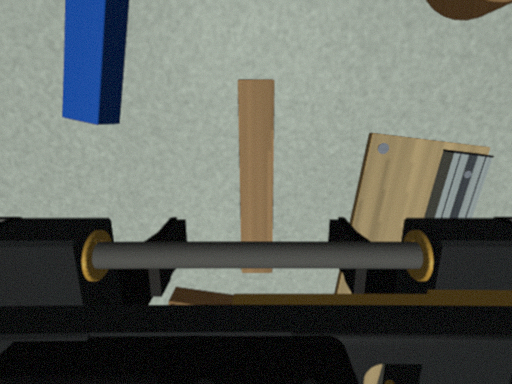

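The rail is the timber at the picture's centre (255,175), aligned between the fingers. Its centre is about 2 mm off. I'll descend and grip.

Call:
step_arm(deltas=[[1,0.04,0.002,-0.002,0],[1,0.08,0.002,-0.002,0],[1,0.115,0.002,-0.002,0],[1,0.135,0.002,-0.002,0],[1,0.14,0.002,-0.002,0],[0,0.14,0.002,-0.002,0],[-0.5,0.14,0.002,-0.002,0],[-1,0.14,0.002,-0.002,0],[-1,0.14,0.002,-0.002,0],[-1,0.14,0.002,-0.002,0],[-1,0.14,0.002,-0.002,0]], newtons=40)

```text
time_s: 21.0
tool_pos: [0.4022, 0.204, 0.0416]
tool_rot: [-14.7, 90.0, -7.5]
force: [1.1, 0.0, -0.2]
grip_width: 0.0355
```

Call:
step_arm(deltas=[[-1,0,0,0,0],[-1,0,0,0,0],[-1,-0.04,0,0,0],[-1,-0.08,0,0,0],[-1,-0.12,0,0,0],[-1,-0.12,0,0,0]])

```text
time_s: 21.75
tool_pos: [0.4037, 0.2048, 0.164]
tool_rot: [-0.2, 89.7, 7.0]
force: [0.1, 0.1, -2.4]
grip_width: 0.0339
```

```bash
python3 -c "
from h import *
tooldelta([.5815,-.095,.165])"
```

```text
t 21.75 pos [0.4037 0.2048 0.164 ] jawdeg 7.17 q [ 17.6  -1.6 -46.7 114.5  -1.2  66.3 -21.4] F [ 0.1  0.1 -2.4] w 0.03386036019771426
delta [-2.000e-04 -3.197e-01  1.390e-01]
[[0.0054, -0.1249, 0.9922], [0.0007, 0.9922, 0.1249], [-1.0, -0.0, 0.0055]]
```

Call:
step_arm(deltas=[[-1,0,-0.04,0.017,1],[-1,0,-0.08,0.035,2],[-1,0,-0.12,0.052,3],[-1,0,-0.16,0.07,4],[-1,0,-0.2,0.087,5],[-1,0,-0.24,0.105,6],[-1,0,-0.28,0.122,7.2],[-1,0,-0.31,0.135,7.2],[-1,0,-0.32,0.139,7.2],[-1,0,-0.32,0.139,7.2],[-1,0,-0.32,0.139,7.2]])

```text
time_s: 23.12
tool_pos: [0.5793, -0.0939, 0.1612]
tool_rot: [141.6, 89.9, 141.8]
force: [0.0, 0.0, -1.5]
grip_width: 0.0335
```

```bash
python3 - <<'E'
from h import *
tooldelta([.5815,-.095,.0565])
m=camera_model('wrist'); im,d=read_camera('wrist'); save('w6.png',im); print(m['xyz'])
g,xs,ys=rect(m,im,.030,.585,.615,.0,.025); print('fence top',g.astype(float).sum(2).mean(1)[::2].round().tolist())
g,xs,ys=rect(m,im,.012,.585,.615,.0,.025); print('foot',g.astype(float).sum(2).mean(1)[::2].round().tolist())
# fence direction: strongest gradient x at several y
for y in (-.0,.01,.02,.03):
    g,xs,ys=rect(m,im,.030,.585,.615,y,y+.008); s=g.astype(float).sum(2).mean(1); print(y,xs[s.argmin()])
vv,uu=np.mgrid[:384,:512]; W=bydepth(m,np.c_[uu.ravel(),vv.ravel()],d.ravel()).reshape(384,512,3)
b=(W[...,2]>.14)&(W[...,2]<.185)&(d>0)&(W[...,1]>-.06)&(W[...,1]<.03); P=W[b]; print(len(P),cv2.minAreaRect(P[:,:2].astype('float32')*1000),P.min(0),P.max(0))
E
```

```text
t 23.125 pos [ 0.5793 -0.0939  0.1612] jawdeg 0.13 q [ 32.4  16.3 -30.2  97.4   8.6  68.8   0.2] F [ 0.   0.  -1.5] w 0.03351436275214861
delta [ 0.1046 -0.0012  0.0023]
[[-0.0011, -0.0023, 1.0], [0.0009, 1.0, 0.0023], [-1.0, 0.0009, -0.0011]]
[ 0.57830244 -0.02509361  0.3052918 ]
fence top [385.0, 385.0, 384.0, 381.0, 380.0, 378.0, 377.0, 377.0, 376.0, 379.0, 378.0, 377.0, 378.0, 379.0, 378.0, 376.0, 376.0, 373.0, 372.0, 369.0, 364.0, 359.0, 361.0, 353.0, 340.0, 382.0, 476.0, 517.0, 514.0, 517.0, 517.0]
foot [385.0, 385.0, 385.0, 383.0, 381.0, 380.0, 378.0, 378.0, 378.0, 376.0, 380.0, 378.0, 376.0, 379.0, 379.0, 379.0, 376.0, 376.0, 374.0, 373.0, 372.0, 368.0, 364.0, 359.0, 360.0, 351.0, 338.0, 374.0, 464.0, 516.0, 515.0]
-0.0 0.6089999999999973
0.01 0.6089999999999973
0.02 0.6084999999999974
0.03 0.5924999999999991
10134 ((577.87255859375, -26.90310287475586), (34.44524002075195, 66.4972915649414), 0.5999538898468018) [ 0.56037802 -0.05999789  0.16259899] [0.59513859 0.0064006  0.16790998]
```

View pics/w6.png

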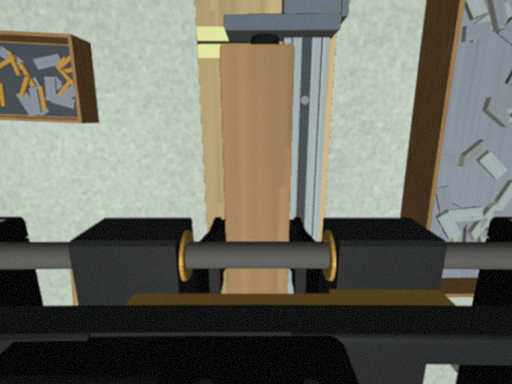

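Call:
step_arm(deltas=[[-1,0.03,0,0.001,0],[-1,0.06,0,0.001,0],[-1,0.085,0,0.001,0],[-1,0.097,0,0.001,0],[-1,0.1,0,0.001,0],[-1,0.102,0,0.001,0],[-1,0.104,0,0.001,0],[-1,0.104,0,0.001,0],[-1,0.104,0,0.001,0]])

```text
time_s: 24.3
tool_pos: [0.5812, -0.0962, 0.0579]
tool_rot: [-27.3, 90.0, -27.3]
force: [0.0, -0.1, -1.7]
grip_width: 0.0335
```

Call:
step_arm(deltas=[[-1,0.001,0,0,0],[-1,0.002,0,0,0],[-1,0.003,0,0,0],[-1,0.004,0,0,0],[-1,0.0045,0,0,0],[-1,0.0045,0,0,0]])

```text
time_s: 25.05
tool_pos: [0.5809, -0.0961, 0.0536]
tool_rot: [-111.0, 90.0, -111.0]
force: [-3.3, 0.7, 5.6]
grip_width: 0.0337
```

Call:
step_arm(deltas=[[-1,-0.0008,0,0.001,0],[-1,-0.0008,0,0.002,0],[-1,-0.0008,0,0.003,0],[-1,-0.0008,0,0.003,0],[-1,-0.0008,0,0.003,0]])

```text
time_s: 25.68
tool_pos: [0.5841, -0.0962, 0.0537]
tool_rot: [-21.5, 90.0, -21.5]
force: [-1.1, -0.3, -0.2]
grip_width: 0.0337
```

```bash
python3 -c "
from h import *
tooldelta([.5845,-.095,.0536])"
```

```text
t 25.675 pos [ 0.5841 -0.0962  0.0537] jawdeg -0.01 q [ 30.6  23.3 -28.6 102.2  12.9  57.7  -3. ] F [-1.1 -0.3 -0.2] w 0.03366329689233986
delta [0.0001 0.0012 0.0004]
[[0.0002, 0.0002, 1.0], [-0.0001, 1.0, -0.0002], [-1.0, -0.0001, 0.0002]]
```

Call:
step_arm(deltas=[[-1,0,0,0.001,0],[-1,0,0,0.002,0],[-1,0,0,0.003,0],[-1,0,0,0.003,0],[-1,0,0,0.003,0]])

```text
time_s: 26.3
tool_pos: [0.5859, -0.0961, 0.0537]
tool_rot: [-172.1, 89.8, -172.1]
force: [-5.6, -0.2, 2.6]
grip_width: 0.0334
```

Call:
step_arm(deltas=[[-1,0,0.002,-0.0006,0],[-1,0,0.005,-0.0008,0],[-1,0,0.008,-0.0008,0],[-1,0,0.011,-0.0008,0],[-1,0,0.014,-0.0008,0],[-1,0,0.016,-0.0008,0],[-1,0,0.018,-0.0008,0],[-1,0,0.019,-0.0008,0],[-1,0,0.02,-0.0008,0],[-1,0,0.02,-0.0008,0]], newtons=55)

```text
time_s: 27.55
tool_pos: [0.5857, -0.0781, 0.0537]
tool_rot: [-109.9, 89.8, -110.0]
force: [-3.0, -4.2, 0.5]
grip_width: 0.0336
```

```bash
python3 - <<'E'
from h import *
tooldelta([.5855,-.07,.0536])
m=camera_model('wrist'); im,d=read_camera('wrist'); save('w7.png',im[:260])
E
```

```text
t 27.55 pos [ 0.5857 -0.0781  0.0537] jawdeg -0.05 q [ 29.1  23.3 -28.9 102.3  13.2  57.8  -5. ] F [-3.  -4.2  0.5] w 0.03362389421205658
delta [ 0.      0.0081 -0.0002]
[[-0.0009, 0.0009, 1.0], [-0.0026, 1.0, -0.0009], [-1.0, -0.0026, -0.0009]]
```

View pics/w7.png

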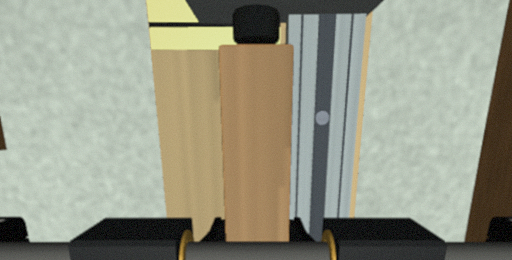

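The rail lies snug along the fence, with its end at row 44 next to the black buffer at (256,25). I'll advance slowly.

Call:
step_arm(deltas=[[-1,0,0.001,0,0],[-1,0,0.002,0,0],[-1,0,0.003,0,0],[-1,0,0.004,0,0],[-1,0,0.004,0,0],[-1,0,0.004,0,0]])

```text
time_s: 28.35
tool_pos: [0.5857, -0.0742, 0.0537]
tool_rot: [-110.5, 89.8, -110.6]
force: [-3.2, -4.4, 0.8]
grip_width: 0.0338
```

Call:
step_arm(deltas=[[-1,0,0.001,0,0],[-1,0,0.002,0,0],[-1,0,0.003,0,0],[-1,0,0.003,0,0],[-1,0,0.003,0,0]])

```text
time_s: 28.98
tool_pos: [0.5857, -0.0721, 0.0537]
tool_rot: [-105.3, 89.8, -105.4]
force: [-4.1, -5.5, 1.6]
grip_width: 0.0333
```

Call:
step_arm(deltas=[[-1,0,0.001,0,0],[-1,0,0.002,0,0],[-1,0,0.003,0,0],[-1,0,0.003,0,0],[-1,0,0.003,0,0]])

```text
time_s: 29.6
tool_pos: [0.5856, -0.0711, 0.0538]
tool_rot: [-100.3, 89.6, -100.4]
force: [-4.9, -9.4, 1.9]
grip_width: 0.0338
```

```bash
python3 - <<'E'
from h import *
tooldelta([.5855,-.07,.0536])
im,d=read_camera('wrist'); save('w8.png',cv2.resize(im[:130,140:400],None,fx=3,fy=3,interpolation=cv2.INTER_CUBIC))
E
```

```text
t 29.6 pos [ 0.5856 -0.0711  0.0538] jawdeg -0.14 q [ 28.4  23.2 -29.  102.4  13.5  57.8  -6. ] F [-4.9 -9.4  1.9] w 0.033803947669509754
delta [ 0.0002  0.0011 -0.0001]
[[-0.0011, 0.0024, 1.0], [-0.006, 1.0, -0.0025], [-1.0, -0.006, -0.0011]]
```

View pics/w8.png

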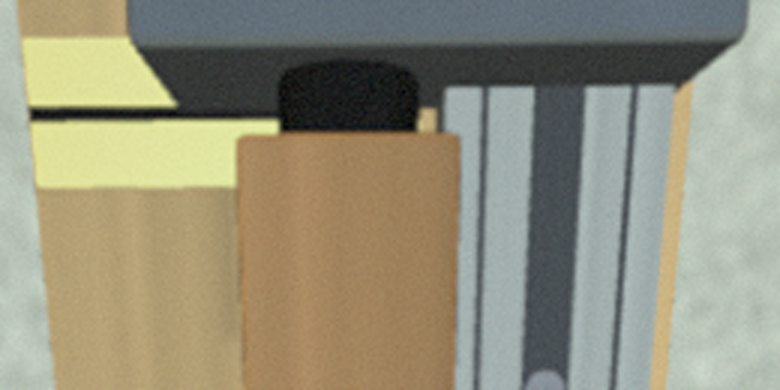

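Call:
step_arm(deltas=[[-1,-0.0003,0.001,-0.0005,0],[-1,-0.0005,0.0015,-0.001,0],[-1,-0.0005,0.002,-0.001,0],[-1,-0.0005,0.0025,-0.001,0],[-1,-0.0005,0.0025,-0.001,0],[-1,-0.0005,0.0025,-0.001,0],[-1,-0.0005,0.0025,-0.001,0],[-1,-0.0005,0.0025,-0.001,0]])

```text
time_s: 30.65
tool_pos: [0.5853, -0.0701, 0.0543]
tool_rot: [-86.3, 89.6, -86.5]
force: [-2.9, -11.1, -0.6]
grip_width: 0.0337
```

Call:
step_arm(deltas=[[-1,0.0004,0.0005,0,0],[-1,0.0008,0.001,0,0],[-1,0.0008,0.0015,0,0],[-1,0.0008,0.0015,0,0],[-1,0.0008,0.0015,0,0],[-1,0.0008,0.0015,0,0],[-1,0.0008,0.0015,0,0],[-1,0.0008,0.0015,0,0]])

```text
time_s: 31.65
tool_pos: [0.5853, -0.0699, 0.054]
tool_rot: [-86.8, 89.5, -87.1]
force: [-3.2, -13.0, 2.3]
grip_width: 0.0339
```

```bash
python3 - <<'E'
from h import *
tooldelta([.5855,-.07,.0536])
m=camera_model('wrist'); im,d=read_camera('wrist'); save('w9.png',cv2.resize(im[:130,140:400],None,fx=3,fy=3,interpolation=cv2.INTER_CUBIC))
vv,uu=np.mgrid[:384,:512]; W=bydepth(m,np.c_[uu.ravel(),vv.ravel()],d.ravel()).reshape(384,512,3)
b=(abs(W[...,2]-.057)<.006)&(d>0)&(W[...,0]<.606)&(W[...,0]>.56)&(W[...,1]<.035)&(W[...,1]>-.04); L,S=cv2.connectedComponentsWithStats(b.astype('uint8'))[1:3]
P=W[L==1+S[1:,4].argmax()]; print(cv2.minAreaRect(P[:,:2].astype('float32')*1000),P.min(0),P.max(0),np.polyfit(P[:,1],P[:,2],1))
m2=camera_model('top'); it,dt=read_camera('top'); save('t9.png',cv2.resize(it[85:215,125:375],(800,416),interpolation=cv2.INTER_CUBIC))
for y in (.0,.05,.1): pass
o=monitor.get_obs(); print(o['time_s'],o['force'].round(2),o['tool_pos'])
E
```

```text
t 31.65 pos [ 0.5853 -0.0699  0.054 ] jawdeg -0.25 q [ 28.2  23.  -29.  102.6  13.6  57.7  -6.4] F [ -3.2 -13.    2.3] w 0.03390321342074697
delta [ 0.0004 -0.0001  0.0002]
[[0.0005, 0.0044, 1.0], [-0.0091, 0.9999, -0.0044], [-1.0, -0.0091, 0.0005]]
((584.2235717773438, -4.858772277832031), (34.409420013427734, 70.40060424804688), 0.2571014165878296) [ 0.56689095 -0.03999999  0.05511388] [0.60143958 0.03036024 0.0603766 ] [-0.00365368  0.05798939]
31.75 [ -2.65 -13.08   3.22] [ 0.58530518 -0.06988065  0.05398461]
```

```bash
python3 - <<'E'
from h import *
for n in ('wrist','scene'):
    m=camera_model(n); im,d=read_camera(n)
    for lab,z,a,b in (('line',.012,.532,.546),('edge',.053,.553,.564)):
        g,xs,ys=rect(m,im,z,a,b,.03,.06); print(n,lab,g.astype(float).sum(2).mean(0)[::2].round().astype(int).tolist())
o=monitor.get_obs(); print(o['time_s'],o['force'].round(2),o['tool_pos'])
E
```

```text
wrist line [609, 613, 611, 611, 610, 610, 609, 609, 610, 609, 620, 483, 107, 130, 500, 615, 606, 607, 606, 605, 590, 570, 538, 524, 525, 527, 421, 411, 411, 412]
wrist edge [613, 615, 530, 89, 229, 361, 324, 294, 266, 229, 202, 167, 268, 320, 331, 333, 331, 330, 329, 234, 0, 0, 0, 0, 0, 0, 0, 0, 0, 0]
scene line [70, 80, 91, 100, 106, 110, 111, 111, 108, 105, 102, 101, 99, 97, 95, 96, 98, 102, 107, 113, 118, 121, 120, 117, 113, 110, 109, 110, 112, 115]
scene edge [163, 155, 148, 145, 144, 145, 148, 153, 161, 173, 190, 210, 233, 255, 276, 292, 304, 310, 314, 317, 321, 327, 335, 346, 360, 376, 390, 403, 411, 417]
31.85 [ -3.38 -12.66   3.43] [ 0.58532053 -0.06990886  0.05400889]
```

```bash
python3 -c "
from h import *
print(env.sign_off()); o=monitor.get_obs(); print(o['time_s'],o['force'].round(2))"
```

```text
the job is handed in; nothing more can be done
None
the job is handed in; nothing more can be done
```

The job is handed in at about 32 s of the 58 s. The stop is locked on the line, and the arm is still gripping the rail and pushing it against the buffer.

- **Stop:** The first tightening was done with the grip about 2–3 mm off the knob's axis. From above, the face then looked about 1 mm past the line. I loosened it, set it again and retightened the knob to about 1.37 rad. The last wrist view put the plate face at y ≈ 0.042 m and the line at about 0.042 m, so they agree within about 0.5 mm, and the push had not moved the stop.
- **Rail:** It lies on the board along the fence, turned by about 0.3° and tilted by about 0.2–0.5°, with roughly 3 N of side press. The hand is about 11 cm from the stop.
- **Push:** The wrist read a steady 12.7–13 N. Some of that is friction: the buffer's compression of about 2.4 mm suggests 10 N or so at the buffer itself. Both are within your 7–17 N.
- **Not checked:** The picture limit ran out before I could view a last overview. That the small things around the jig are untouched rests on the planned paths, not on a final look.

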